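Refit the water dispenser's strainer and retaining ring

TASK

The water dispenser's filler neck has been washed and must go back together: first lay the steel strainer disc flat in the mouth, knob up, and let go of it; then set the lime-green retaining ring over it, with its inner lugs in the gaps of the thread, and screw it clockwise until it is snug and clamps the disc. Make it only finger-tight, turning with a light grip that would rather slip on the ring than force it, and do not press hard on the parts; finish with the ring released, and leave the mug, noodle cup and tea jar where they stand.

Things in the scene. Friction and masses are not known exactly. Their poses are not given: they have to be found in the camera images.
- mouth (a point): Centre of the dispenser's open mouth at the level of the neck's top rim, 145 mm above the table; z up. Steel neck 44 mm outside, 39 mm inside diameter, standing 40 mm above the drum. Inside is an orange gasket on which the disc rests; its top is 3.6 to 6.4 mm below the rim (varies, not measured), so a seated disc's flat top is 1.6 to 4.4 mm above the rim.
- gap (a point): Middle of one of the three gaps in the neck's thread: on the neck's surface in the +x direction of dispenser, 5 mm below the rim. Gaps are 44 degrees wide, 120 degrees apart, each with a red mark on the shoulder. Clockwise from a gap a thread segment (out to 52 mm diameter) runs 76 degrees to a stop; its underside falls from 4.7 to 10 mm below the rim.
- dispenser: Water dispenser: white drum 150 mm across, 105 mm high, fixed: it neither slides nor turns. Origin on its axis at table height, z up, tap towards its -x, thread gaps at 0, +120 and -120 degrees from its x axis.
- strainer_center (a point): Centre of the steel strainer disc, 12 mm above its underside. Disc 36 mm across, 8 mm thick, lower edge chamfered; on its middle a black round knob, 12 mm across and 16 mm high (24 mm in all). z up through the knob. 90 g. Starts flat on a 5 mm thick cork mat.
- strainer: The strainer disc itself; origin at the centre of its underside.
- ring_center (a point): Centre of the lime-green retaining ring, half-way up its 20 mm height. 62 mm outside, 56 mm inside diameter; top flange 5 mm thick with a 26 mm hole (the knob passes through). z up through the flange. 90 g. Starts flange up on the cork mat. Lugs in the gaps, it drops until the flange lies on the disc (centre 0.6 to 3.4 mm below the rim); lugs on the thread: about 8 mm higher.
- ring: The ring itself; origin at the centre of its underside. Lugs inside at 0, +120, -120 degrees from its x axis (white stripes), 7 mm wide, reaching in to 48 mm diameter, tops 10 mm under the flange. Turned clockwise from above (yaw falling) it runs free, then binds within 0.2 rad, 25 to 85 degrees past the gap: 0.2-0.5 N m is snug, 0.7 too much. Fingers gripping with 10 N then slip, with 25 N overtighten.
- mug: Blue mug, 80 mm across and 90 mm high; origin under its centre. A bystander.
- noodle_cup: Paper noodle cup, 98 mm across and 105 mm high; origin under its centre. A bystander.
- tea_jar: Amber glass jar with a steel cap, 60 mm across and 70 mm high; origin under its centre. A bystander.
There are look-alikes about, which are no part of the job. What is shaped like the ring but orange is not meant.

How it is judged (in metres and radians):
On the way:
1. the strainer disc lies flat in the mouth on its gasket, knob up, released, with the ring not yet on (horizontal distance between strainer_center and mouth below 0.003 m and angle between strainer_center's own z axis and vertical below 0.06 rad and z of strainer_center in the frame of mouth between 0.003 and 0.0095 m and contact force between the fingers and strainer below 0.1 N and horizontal distance between ring_center and mouth above 0.05 m), for 0.2 s.
At the end, for the whole second after the job is handed in: Disc flat in the mouth, knob up (3 mm off-axis, 0.06 rad, centre 3 to 9.5 mm above the rim); ring level on the neck over it (4 mm, 0.07 rad, centre at most 1 mm above the rim), clamping the disc with more than 8 N; both released and at rest (horizontal distance between strainer_center and mouth below 0.003 m and angle between strainer_center's own z axis and vertical below 0.06 rad and z of strainer_center in the frame of mouth between 0.003 and 0.0095 m and horizontal distance between ring_center and mouth below 0.004 m and angle between ring_center's own z axis and vertical below 0.07 rad and z of ring_center in the frame of mouth below 0.001 m and contact force between ring and strainer above 8 N and linear speed of each of ring, strainer below 0.01 m/s); the robot touches nothing.
It fails at once if the ring is forced down on the disc (more than 45 N) (contact force between ring and strainer above 45 N).
It fails at once if the ring is forced against the neck (more than 55 N) (contact force between ring and dispenser above 55 N).
It fails at once if the mug is moved more than 30 mm (distance of mug from where it was at the start of the episode above 0.03 m).
It fails at once if the noodle cup is moved more than 30 mm (distance of noodle_cup from where it was at the start of the episode above 0.03 m).
It fails at once if the tea jar is moved more than 30 mm (distance of tea_jar from where it was at the start of the episode above 0.03 m).
It also fails if it takes over 70 s, if anything falls off the work surface, if the arm or the gripper's body presses on something with over 40 N, if the wrist force passes 120 N, or if a joint passes its speed limit or range.

ROBOT

A 6-joint arm with a two-finger parallel gripper is mounted at the origin on the work surface. World frame = base frame: x ahead of the robot, y to its left, z up, the work surface at z = 0. Lengths are in mm, angles in degrees, forces in N, time in s.
With the tool pointing down it reaches from about 300 to 850 mm from the base axis. Payload 4.2 kg.
Tool frame: the origin (TCP) lies between the finger pads; the fingertips stand bot.tip_reach ahead of it and the grasp point (between the pads) is the TCP (bot.tip_reach is the distance from the TCP to the fingertips, in mm); z points along the fingers, y is the direction in which the jaws open and shut (so a half turn about z gives the same grasp; the last joint's range is limited). The gripper opens to 91 mm and grips with 3 to 60 N. Pads are 32 mm wide; open, the fingers measure 118 mm over their backs; the gripper's body (76 mm by 178 mm) begins 60 mm behind the grasp point.
Start: joints at [68.182, 18.312, 89.639, -0, 72.044, -1.146], TCP at [202.991, 537.993, 232.976] pointing down, gripper open.
Joint ranges: [-177.97, 177.97], [-48.28, 115.42], [12.27, 149.76], [-77.06, 257.06], [2.81, 150.46], [-146.56, 146.56]. Speed limits (degrees/s): [147.25, 147.25, 180, 180, 180, 180].

INTERFACE

Orientations are given as [roll, pitch, yaw] about the fixed x, y, z axes, in that order (R = Rz(yaw) Ry(pitch) Rx(roll)).
In Python, from bench import bot gives the robot as it stands.
- The arm moves only by the shell command python3 -m inch 'ROWS' [FORCE]. ROWS is text: rows parted by semicolons, each of 7 numbers parted by spaces: the shift along the tool's x, y, z in mm, then the turn, a rotation vector about the tool's x, y, z in degrees, then the gripper's target within -1 to 1 (fully open at 1, half-way at 0, shut at -1). A call has 1 to 5 rows; each row shifts and turns the commanded pose from where the row before left it, along the tool's axes as they then stand; what a row does not reach is not made up. A row lasts 1/8 s, in which the tool goes at most 62.5 mm and 10.7 degrees, less where a joint would pass 70% of its speed; a pose out of reach is approached as far as the arm can. A call is refused whole if a number of a shift passes 62.5 or a number of a turn 10.7, either way. A call with a gripper value outside its range is refused whole. The fingers move at their own pace and stop on an object; FORCE is the grip in N (left out, the last holds). Time passes only in rows, so rows that do not move let the fingers close. It gives the time, the measured TCP pose, the force and the opening at its end, in the units of the state.
- bot.read_state(): the state, without advancing time (a new reading comes with each control period).
- bot.capture(name): name is "scene" or "top" or "wrist"; returns the picture (420x560x3 uint8, blue, green, red); there is no depth.
- bot.camera_params(name): a dict with "K" (3x3 intrinsics, pixels), "rvec" (rotation vector, rad) and "tvec" (3), from world to camera coordinates, as OpenCV has them. Camera axes: x right, y down, z forward; pixel columns grow to the right and rows downward; lengths in mm; the calibration is good to about 2 mm. A picture is of the moment at which its call begins: read the wrist's pose just before it. camera_params takes no time and is no camera call; for the wrist camera it gives the pose at the moment of the call.
- bot.sign_off(): hands the job in, once; it reports no verdict.
The state is a dict: "t": time; "joint_positions": joint angles; "dq": joint speeds; "effort": joint torques, N m; "tcp_pos": TCP position; "eef_rot": TCP orientation; "wrist_force": force on the tool from outside, world axes, zero at the start; "moment": the same for the moment, N m; "opening": opening from 0.0 (shut) to 1.0 (fully open).
Only numpy, scipy, OpenCV 4.12 (cv2) and the standard library are available. Lean on these libraries where they do the work, as an engineer would, in place of code of your own. Each camera call takes 0.05 s, during which the arm holds its last target.

## Working session

There is one attempt and no reset: what is moved stays moved. The work goes in short steps, Python scripts to look and compute and a shell command to move; the robot and the scene stay as the last step left them, time stands still between calls to the robot, and variables do not carry over. Pictures are saved under pics/ and viewed, and the job is handed in when it is done.

```bash
ls; mkdir -p pics
python3 - <<'E'
from bench import bot
import cv2
print(bot.read_state(), bot.tip_reach)
for n in ("scene","top","wrist"):
    p=bot.camera_params(n); print(n,p)
    cv2.imwrite(f"pics/{n}0.png",bot.capture(n))
E
```

```text
pics
{'t': 0.0, 'joint_positions': array([ 6.81834512e+01,  1.83550927e+01,  8.97058790e+01, -1.35685249e-04,
        7.20436953e+01, -1.14673353e+00]), 'dq': array([ 0.04779598,  0.03291919,  0.00244922, -0.10796673,  0.00310969,
       -0.11758084]), 'effort': array([-6.47767829e-04, -4.12456226e+01, -2.31971186e+01,  7.26519129e-02,
        4.57085925e-02, -1.33370609e-04]), 'tcp_pos': array([202.80054634, 537.5554617 , 232.08921914]), 'eef_rot': array([-1.79895351e+02, -1.96571807e-03,  1.59330225e+02]), 'wrist_force': array([ 0.03185724,  0.93003059, -0.12095827]), 'moment': array([-0.02548023, -0.01067092,  0.00050956]), 'opening': 0.9971946789172295} 19.0
scene {'K': array([[418.19723629,   0.        , 276.34725421],
       [  0.        , 418.19723629, 206.73456612],
       [  0.        ,   0.        ,   1.        ]]), 'rvec': array([ 0.87111324,  2.69770425, -0.83369487]), 'tvec': array([ 504.79232801, -191.76095025, 1261.6649028 ])}
top {'K': array([[481.12423629,   0.        , 282.91802583],
       [  0.        , 481.12423629, 207.42622764],
       [  0.        ,   0.        ,   1.        ]]), 'rvec': array([ 2.13185078, -2.13454355,  0.15897801]), 'tvec': array([ -28.08220423,  611.52663907, 1133.48599473])}
wrist {'K': array([[311.25403035,   0.        , 277.2105896 ],
       [  0.        , 311.25403035, 212.49888756],
       [  0.        ,   0.        ,   1.        ]]), 'rvec': array([-2.3837884 , -1.64772895, -0.23161149]), 'tvec': array([-573.49313622,  -30.40634877,  393.09731265])}
```

View pics/scene0.png

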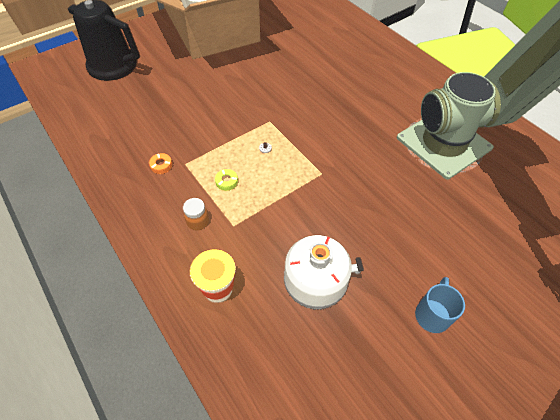

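View pics/top0.png

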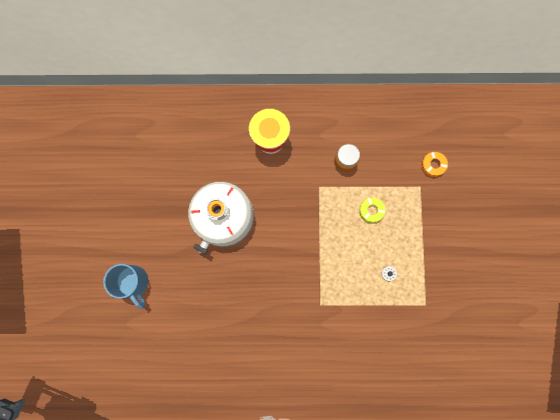

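View pics/wrist0.png

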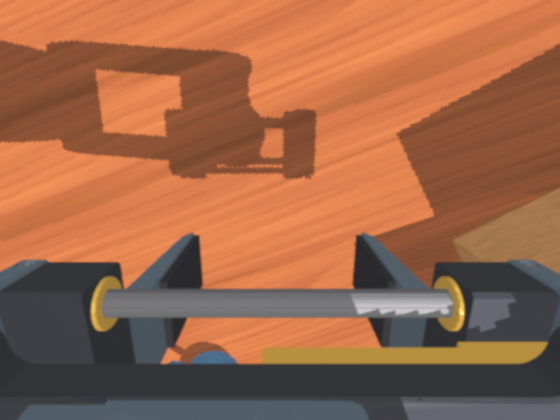

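The top view shows the lime ring on the mat at about (372,210), the disc at (390,273) and the neck at (217,209). The orange look-alike is at (435,164), off the mat. The bystanders are the mug (122,282), the noodle cup (270,130) and the tea jar (348,157). The lime one on the mat fits the description, so I'll enlarge to confirm.

```bash
cat > h.py <<'E'
from bench import bot
import cv2, numpy as np
from scipy.spatial.transform import Rotation as R
def cam(n):
    p=bot.camera_params(n); return p["K"],cv2.Rodrigues(p["rvec"])[0],p["tvec"]
def ray(p,u,v,z):
    K,Rm,t=p
    d=Rm.T@np.linalg.inv(K)@np.array([u,v,1.]); c=-Rm.T@t
    return c+d*(z-c[2])/d[2]
def proj(p,X):
    K,Rm,t=p; q=K@(Rm@np.array(X,float)+t); return q[:2]/q[2]
def crop(im,x0,y0,w,h,s,name,):
    cv2.imwrite("pics/"+name,cv2.resize(im[y0:y0+h,x0:x0+w],None,fx=s,fy=s,interpolation=cv2.INTER_CUBIC))
E
python3 - <<'E'
from h import *
im=cv2.imread("pics/top0.png")
crop(im,330,170,120,120,5,"c_mat.png")
crop(im,170,170,100,100,6,"c_disp.png")
p=cam("top")
print("cam pos",-p[1].T@p[2])
for n,u,v,z in [("ring",372,210,25),("disc",390,273,13),("mouth",217,209,145),("orange",435,164,20),("drum",220,213,105),("mug",122,282,90),("cup",270,130,105),("jar",348,155,70)]:
    print(n,ray(p,u,v,z).round(1))
E
```

```text
cam pos [ 423.4928511   -41.63403299 1215.92119526]
ring [ 608.3 -251.3   25. ]
disc [ 452.5 -293.1   13. ]
mouth [592.7 118.9 145. ]
orange [ 727.3 -415.8   20. ]
drum [589.6 117.6 105. ]
mug [430.3 344.3  90. ]
cup [790.9   1.5 105. ]
jar [ 737.9 -188.7   70. ]
```

View pics/c_mat.png

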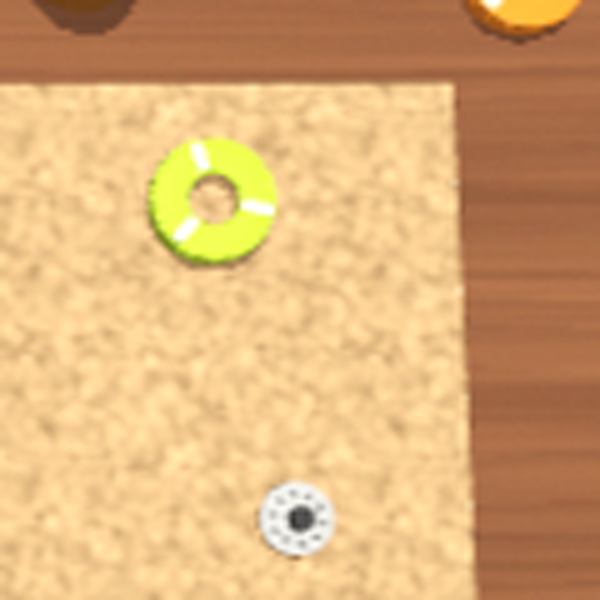

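View pics/c_disp.png

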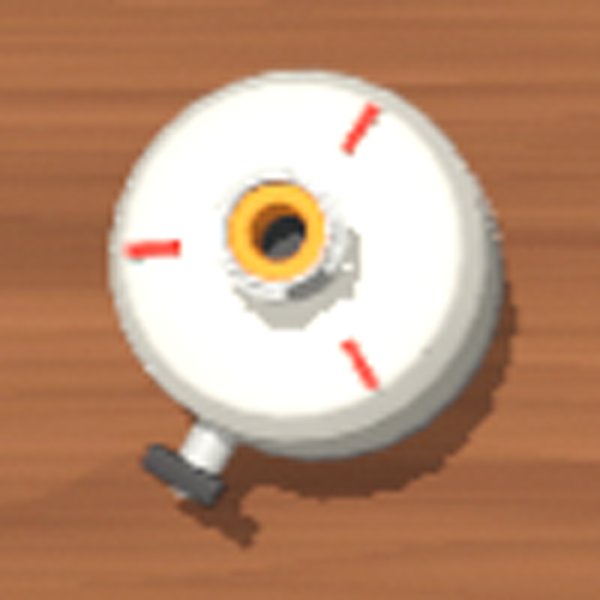

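The lime ring is confirmed at crop (214,202), with white stripes at (200,155), (257,207) and (185,232). The disc with its black knob is at (300,518). The dispenser neck is at (277,232), with red marks at (361,128), (153,248) and (361,365). Next I'll compute the poses.

Run:
```python
from h import *
p=cam("top"); s=cam("scene")
def T(x,y,z,o,k): return ray(p,o[0]+(x+.5)/k-.5,o[1]+(y+.5)/k-.5,z)
D=lambda x,y,z:T(x,y,z,(170,170),6)
M=lambda x,y,z:T(x,y,z,(330,170),5)
for a in [((376,105),(347,150)),((126,251),(180,246)),((375,387),(347,342))]:
    o=D(*a[0],105);i=D(*a[1],105);d=o-i;print("mark",o.round(1),i.round(1),np.degrees(np.arctan2(d[1],d[0])).round(1))
# circumcentre of outer & inner
for k in (0,1):
    P=np.array([D(*q,105)[:2] for q in ([(376,105),(126,251),(375,387)] if k==0 else [(347,150),(180,246),(347,342)])])
    A=2*(P[1:]-P[0]);b=(P[1:]**2).sum(1)-(P[0]**2).sum();print("centre",np.linalg.solve(A,b).round(1))
print("neck gasket",D(277,232,140).round(1), "tap",D(190,470,40).round(1))
print("orange ext",D(226,230,141).round(1),D(327,232,141).round(1),D(277,182,141).round(1),D(277,280,141).round(1))
# ring
c=M(214,199,25)
print("ring top",c.round(1),M(152,199,25).round(1),M(277,199,25).round(1),M(214,138,25).round(1),M(214,260,25).round(1))
c=M(213,199,25)
for q in [(200,155),(257,207),(185,232)]:
    d=M(*q,25)-c;print(np.degrees(np.arctan2(d[1],d[0])).round(1))
print("disc",M(297,518,13).round(1),"knob",M(302,517,29).round(1))
print("joint yaw", bot.read_state()["eef_rot"])
im=cv2.imread("pics/scene0.png")
crop(im,270,215,110,90,7,"s_disp.png")
crop(im,190,130,110,80,7,"s_mat.png")
```

```text
mark [651.3  90.  105. ] [633.3 101.1 105. ] -31.7
mark [593.4 186.7 105. ] [595.4 165.6 105. ] 95.2
mark [540.   88.5 105. ] [557.6  99.7 105. ] -147.5
centre [595.2 122.1]
centre [595. 122.]
neck gasket [595.2 122.5 140. ] tap [513.  171.2  40. ]
orange ext [595.9 141.7 141. ] [595.  103.4 141. ] [614.2 122.8 141. ] [576.8 121.9 141. ]
ring top [ 609.8 -252.4   25. ] [ 609.9 -221.4   25. ] [ 609.8 -283.8   25. ] [ 640.8 -253.3   25. ] [ 579.1 -251.4   25. ]
14.6
-100.6
139.0
disc [ 452.  -290.7   13. ] knob [ 452.1 -289.8   29. ]
joint yaw [-1.79922734e+02 -2.22723107e-03  1.59324127e+02]
```

View pics/s_disp.png

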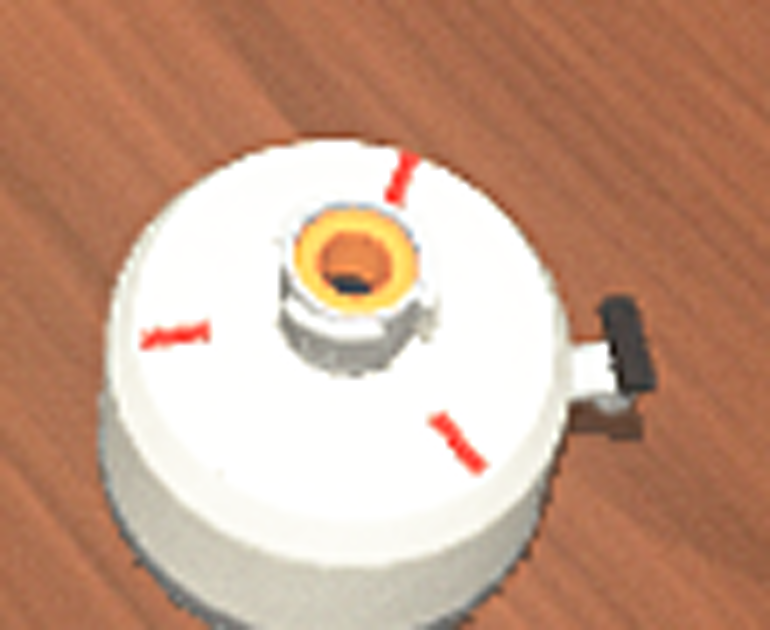

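View pics/s_mat.png

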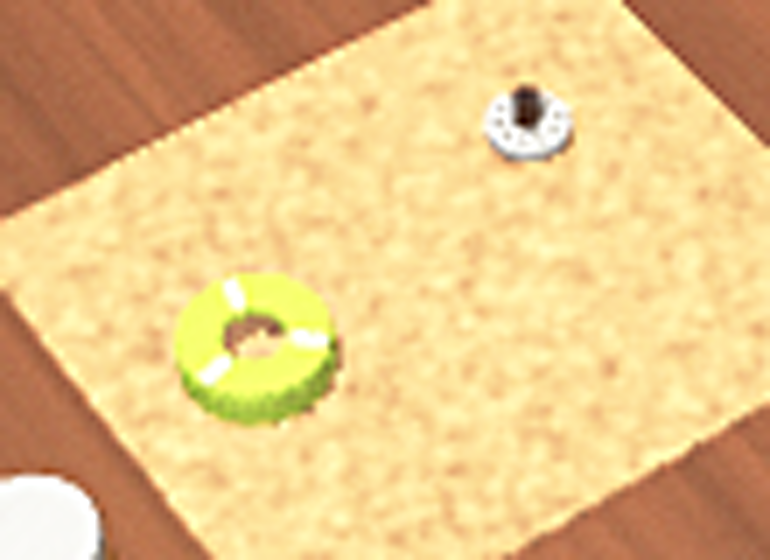

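Wrist-view geometry and the first transfer come next.

```bash
cat >> h.py <<'E'
def st():
    s=bot.read_state(); return s
def to(x,y,z,n=None):
    s=st(); Rt=R.from_euler("xyz",s["eef_rot"],degrees=True)
    d=Rt.inv().apply(np.array([x,y,z])-s["tcp_pos"]); print("tool shift",d.round(1),"n",np.linalg.norm(d).round(0)/60, "yaw",s["eef_rot"][2].round(2),"t",s["t"])
    return d
def info():
    s=st();print("t",round(s["t"],2),"tcp",s["tcp_pos"].round(1),"rot",s["eef_rot"].round(2),"F",s["wrist_force"].round(1),"M",s["moment"].round(2),"op",round(s["opening"],3),"j",s["joint_positions"].round(0))
E
python3 - <<'E'
from h import *
s=st(); Rt=R.from_euler("xyz",s["eef_rot"],degrees=True)
p=cam("wrist"); c=-p[1].T@p[2]
print("cam in tool",Rt.inv().apply(c-s["tcp_pos"]).round(1)); print("cam axes in tool",(Rt.as_matrix().T@p[1].T).round(3))
to(452,-290,200)
E
```

```text
cam in tool [  80.3   -0.2 -152.1]
cam axes in tool [[-0.001 -0.96  -0.28 ]
 [ 1.    -0.    -0.001]
 [ 0.001 -0.28   0.96 ]]
tool shift [-525.3 -686.3   33.2] n 14.416666666666666 yaw 159.32 t 0.15
```

```bash
python3 -m inch '-35 -45.7 0 0 0 0 1;-35 -45.7 0 0 0 0 1;-35 -45.7 0 0 0 0 1;-35 -45.7 0 0 0 0 1;-35 -45.7 0 0 0 0 1' 20;  python3 -m inch '-35 -45.7 0 0 0 0 1;-35 -45.7 0 0 0 0 1;-35 -45.7 0 0 0 0 1;-35 -45.7 0 0 0 0 1;-35 -45.7 0 0 0 0 1';  python3 -m inch '-35 -45.7 5 0 0 0 1;-35 -45.7 5 0 0 0 1;-35 -45.7 5 0 0 0 1;-35 -45.7 10 0 0 0 1;-35 -45.7 10 0 0 0 1'
python3 - <<'E'
from h import *
info()
p=cam("wrist"); cv2.imwrite("pics/w1.png",bot.capture("wrist")); info()
print(proj(p,[452,-290,29]))
np.savez("w1.npz",K=p[0],R=p[1],t=p[2])
to(452,-290,80)
E
```

```text
t: 0.78
tcp_pos: [286.2, 260.6, 232.9]
eef_rot: [180.0, 0.0, 159.4]
wrist_force: [0.7, 1.1, 0.5]
opening: 0.998
t: 1.4
tcp_pos: [369.3, -15.0, 233.0]
eef_rot: [180.0, 0.0, 159.3]
wrist_force: [0.8, 0.3, 0.1]
opening: 1.003
t: 2.02
tcp_pos: [452.4, -290.6, 197.4]
eef_rot: [180.0, 0.0, 159.3]
wrist_force: [1.4, 0.8, 0.3]
opening: 0.996
t 2.02 tcp [ 452.4 -290.6  197.4] rot [179.98   0.   159.3 ] F [1.4 0.8 0.3] M [ 0.06 -0.03  0.02] op 0.996 j [ -34.   16.   98.    0.   66. -103.]
t 2.08 tcp [ 454.3 -297.   195.7] rot [-1.7974e+02  1.7000e-01  1.5920e+02] F [ 3.1 -7.4 -0.8] M [-0.35 -0.18  0.05] op 0.999 j [ -34.   17.   97.   -0.   66. -103.]
[278.1813204  200.11729609]
tool shift [  5.    6.3 115.7] n 1.9333333333333333 yaw 159.2 t 2.075
```

View pics/w1.png

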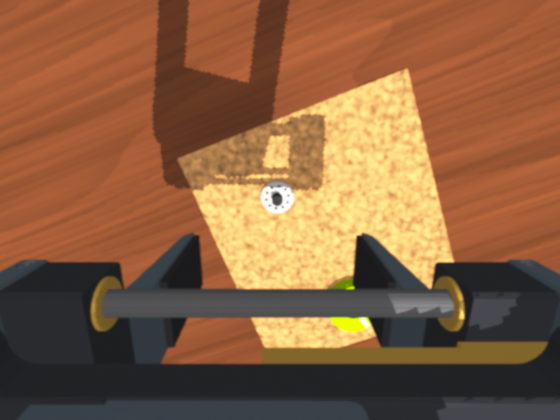

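The disc's knob is at (277,198) against a predicted (278,200), so they agree within about 2 mm. I'll descend and look again once the arm is still.

```bash
python3 -m inch '0 0 50 0 0 0 0.2;0 0 50 0 0 0 0.2;0 0 0 0 0 0 0.2;0 0 0 0 0 0 0.2'
python3 - <<'E'
from h import *
info()
p=cam("wrist"); im=bot.capture("wrist"); cv2.imwrite("pics/w2.png",im); info()
crop(im,200,120,160,160,4,"w2c.png")
for X in ([452,-290,29],[452,-290,13]):print(proj(p,X))
np.savez("w2.npz",K=p[0],R=p[1],t=p[2])
E
```

```text
t: 2.58
tcp_pos: [453.2, -289.2, 99.4]
eef_rot: [-180.0, 0.1, 159.3]
wrist_force: [0.9, -0.4, 1.3]
opening: 0.614
t 2.58 tcp [ 453.2 -289.2   99.4] rot [-1.7997e+02  1.3000e-01  1.5934e+02] F [ 0.9 -0.4  1.3] M [0.   0.02 0.02] op 0.614 j [ -34.   22.  106.    0.   52. -103.]
t 2.62 tcp [ 453.6 -289.4  100.1] rot [-179.95    0.23  159.34] F [0.7 0.1 0.7] M [-0.01 -0.   -0.02] op 0.603 j [ -34.   22.  105.    0.   52. -103.]
[276.3597055  230.82153071]
[276.44617852 224.11128587]
```

View pics/w2c.png

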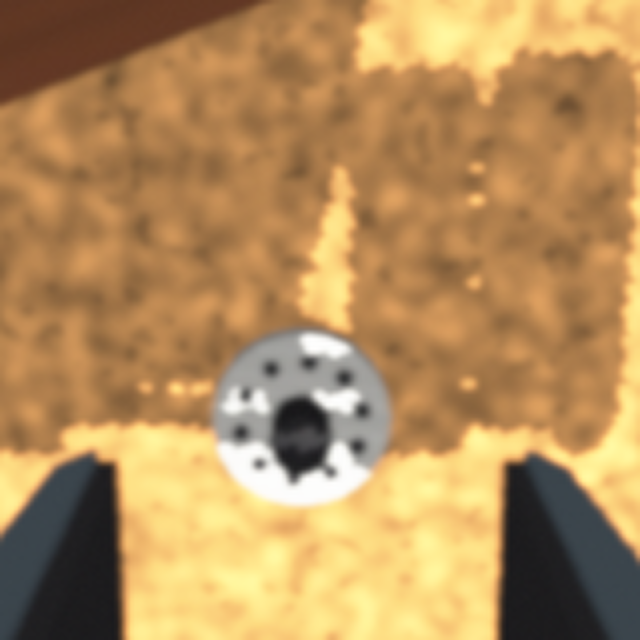

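Disc centre is at (275,224), 1 mm from prediction. Descending onto the knob.

```bash
python3 -m inch '1 -2 45 0 0 0 0;0 0 20 0 0 0 -0.2;0 0 0 0 0 0 -0.4;0 0 0 0 0 0 -0.7;0 0 0 0 0 0 -1'
python3 -m inch '0 0 0 0 0 0 -1;0 0 0 0 0 0 -1;0 0 0 0 0 0 -1'
python3 - <<'E'
from h import *
info()
im=bot.capture("wrist"); crop(im,150,120,260,200,3,"w3.png")
E
```

```text
t: 3.25
tcp_pos: [451.7, -290.8, 34.6]
eef_rot: [-180.0, 0.2, 159.3]
wrist_force: [-0.3, -0.6, 4.0]
opening: 0.113
t: 3.62
tcp_pos: [451.7, -290.7, 34.6]
eef_rot: [-180.0, 0.2, 159.3]
wrist_force: [0.6, 1.5, 7.9]
opening: 0.108
t 3.62 tcp [ 451.7 -290.7   34.6] rot [-179.98    0.2   159.32] F [0.6 1.5 7.9] M [ 0.19 -0.01  0.01] op 0.108 j [ -34.   27.  110.    0.   44. -103.]
```

View pics/w3.png

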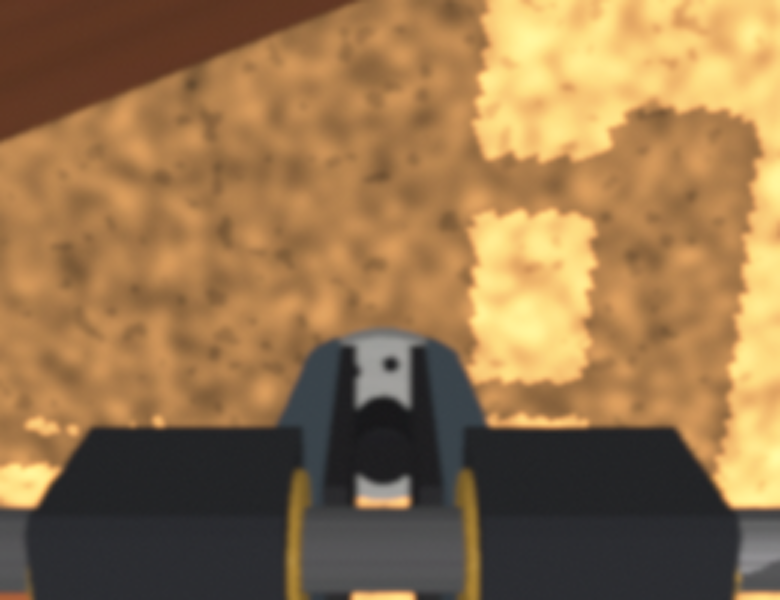

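```bash
python3 -m inch '0 0 -30 0 0 0 -1;0 20 -50 0 0 0 -1;1.5 50 -50 0 0 0 -1;1.5 57 -25 0 0 0 -1;2 57 -20 0 0 0 -1'
python3 -m inch '2 57 0 0 0 0 -1;2 57 0 0 0 0 -1;2 57 0 0 0 0 -1;1 50 0 0 0 0 -1;0 32 0 0 0 0 -1'
python3 -m inch '0 0 0 0 0 0 -1;0 0 0 0 0 0 -1;0 0 0 0 0 0 -1'
python3 - <<'E'
from h import *
info()
p=cam("wrist");im=bot.capture("wrist"); cv2.imwrite("pics/w4.png",im);crop(im,150,120,260,200,3,"w4c.png")
np.savez("w4.npz",K=p[0],R=p[1],t=p[2])
print(proj(p,[595.1,122.2,145]))
cv2.imwrite("pics/s4.png",bot.capture("scene"));crop(cv2.imread("pics/s4.png"),270,170,110,130,6,"s4c.png")
t=bot.capture("top");cv2.imwrite("pics/t4.png",t)
E
```

```text
t: 4.3
tcp_pos: [509.5, -120.5, 204.0]
eef_rot: [180.0, 0.1, 159.3]
wrist_force: [1.6, -0.3, -0.7]
opening: 0.108
t: 4.92
tcp_pos: [592.0, 119.7, 202.2]
eef_rot: [180.0, 0.0, 159.4]
wrist_force: [0.2, -0.5, -1.0]
opening: 0.109
t: 5.3
tcp_pos: [591.3, 116.2, 202.3]
eef_rot: [-180.0, -0.0, 159.3]
wrist_force: [-0.1, 0.5, -0.9]
opening: 0.109
t 5.3 tcp [591.3 116.2 202.3] rot [-1.7998e+02 -1.0000e-02  1.5925e+02] F [-0.1  0.5 -0.9] M [-0.    0.08 -0.01] op 0.109 j [ 10.  22.  89.  -0.  69. -59.]
[287.62619789 240.13945866]
```

View pics/w4c.png

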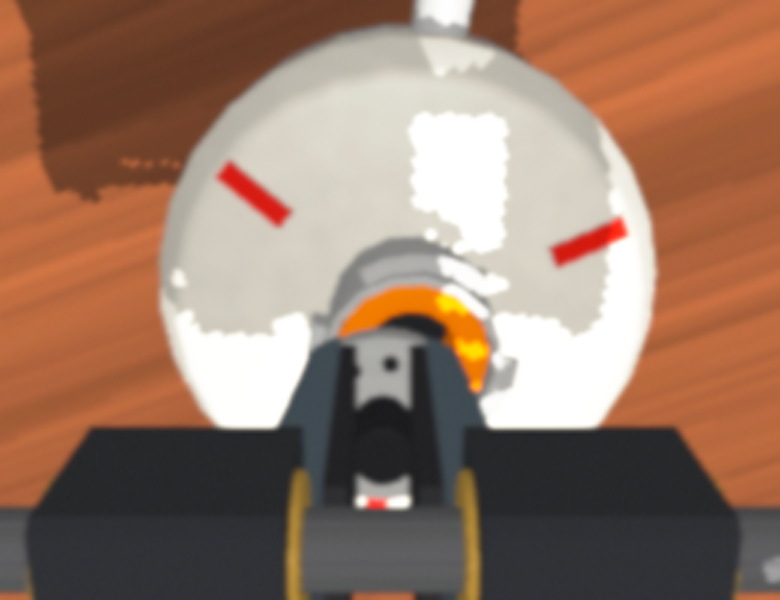

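View pics/s4c.png

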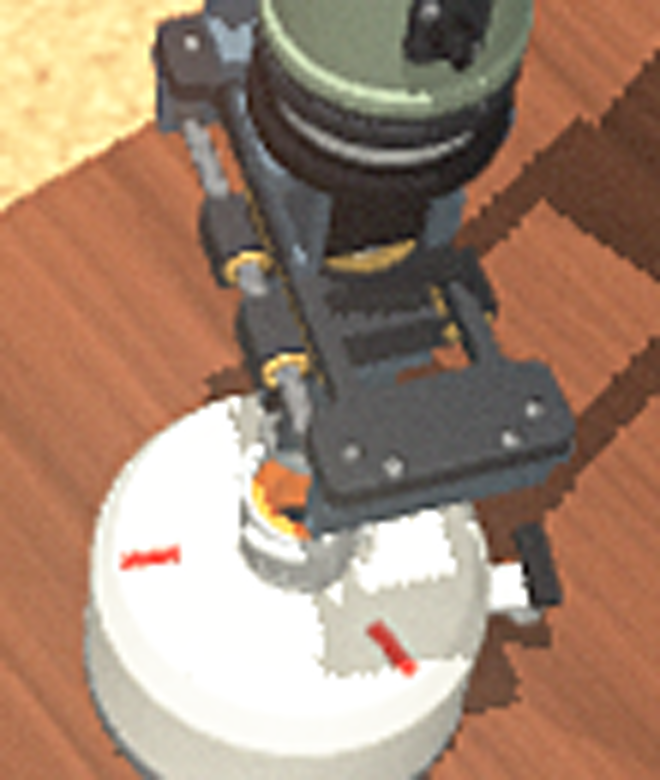

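```bash
cat > ov.py <<'E'
from h import *
def ov(npz,img,C,yaw,disc,out,box=(150,120,260,200),k=3):
    d=np.load(npz);p=(d["K"],d["R"],d["t"]);im=cv2.imread(img)
    x0,y0,w,h=box
    big=cv2.resize(im[y0:y0+h,x0:x0+w],None,fx=k,fy=k,interpolation=cv2.INTER_CUBIC)
    def P(X): q=proj(p,X);return ((q-[x0,y0]+.5)*k-.5).round().astype(int)
    def circ(c,r,z,col):
        a=np.linspace(0,2*np.pi,90);cv2.polylines(big,[np.array([P([c[0]+r*np.cos(t),c[1]+r*np.sin(t),z]) for t in a])],False,col,1)
    circ(C,22,145,(255,0,0));circ(C,19.5,145,(255,0,255));circ(C,75,102,(0,255,0));circ(C,75,0,(0,255,0))
    for g in (0,120,-120):
        u=np.array([np.cos(np.radians(yaw+g)),np.sin(np.radians(yaw+g))])
        cv2.line(big,tuple(P([*(C+u*44),105])),tuple(P([*(C+u*65),105])),(255,255,0),1)
    if disc is not None:
        circ(disc[:2],18,disc[2],(0,0,0)); circ(disc[:2],6,disc[2]+16,(0,255,255))
    cv2.imwrite("pics/"+out,big)
E
python3 - <<'E'
from ov import *
ov("w4.npz","pics/w4.png",np.array([595.1,122.2]),-29,np.array([591.3,116.2,202.3-21.6]),"o4.png")
E
```

```text
(no output)
```

View pics/o4.png

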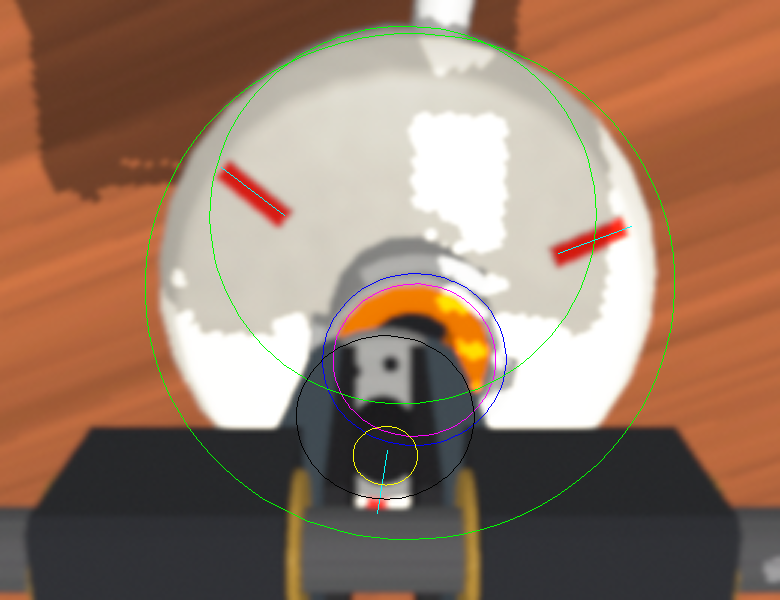

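Run:
```python
from ov import *
ov("w4.npz","pics/w4.png",np.array([595.1,122.2]),-29,np.array([591.3,116.2,202.3-21.6]),"o5.png",(230,205,100,85),7)
im=cv2.imread("pics/w4.png");crop(im,230,205,100,85,7,"w5.png")
```

```text
(no output)
```

View pics/o5.png

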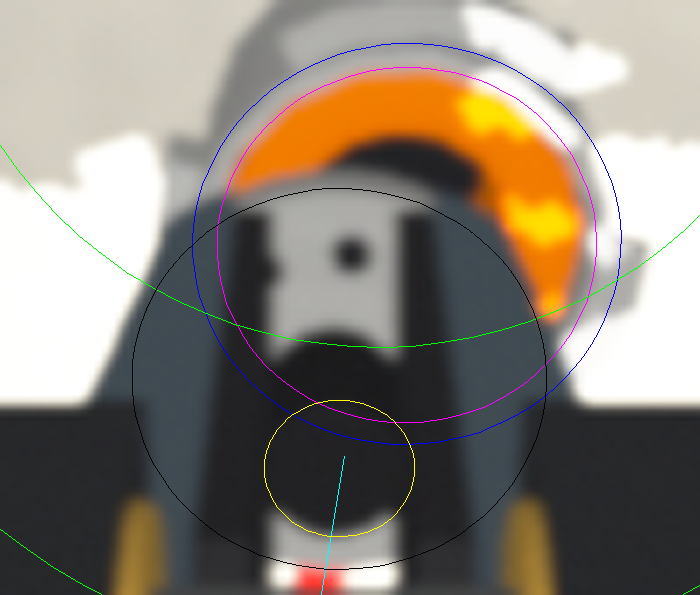

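View pics/w5.png

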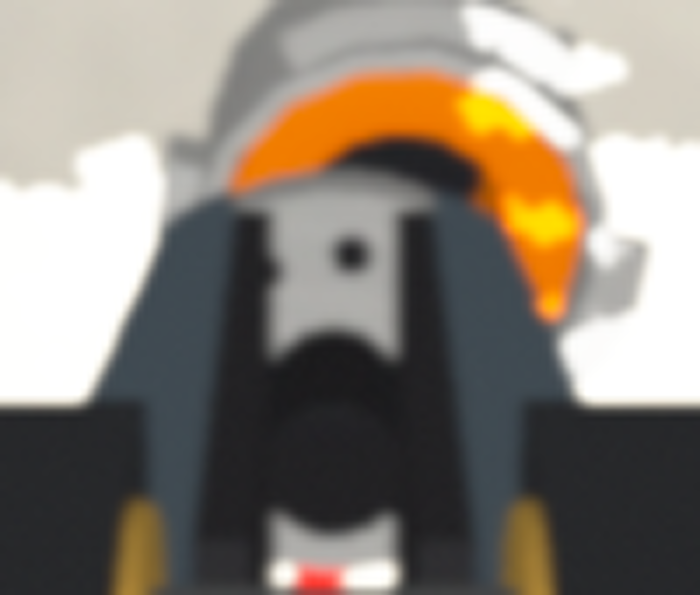

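Knob and disc are centred under the TCP within 0.5 mm, with the knob at crop (332,466). The orange gasket arc spans (232,185) to (583,220) with its top at (400,70), which puts the mouth at about (595.2,121.7). Aligning and lowering to just above the rim.

```bash
python3 -m inch '-1.7 7 13 0 0 0 -1;0 0 13 0 0 0 -1;0 0 0 0 0 0 -1;0 0 0 0 0 0 -1'
python3 - <<'E'
from h import *
info()
p=cam("wrist");im=bot.capture("wrist"); cv2.imwrite("pics/w6.png",im)
np.savez("w6.npz",K=p[0],R=p[1],t=p[2])
s=bot.capture("scene");crop(s,280,200,90,90,7,"s6c.png")
import ov
x=st()["tcp_pos"];ov.ov("w6.npz","pics/w6.png",np.array([595.1,122.0]),-29,np.array([x[0],x[1],x[2]-21.6]),"o6.png",(210,190,130,100),6)
E
```

```text
t: 5.95
tcp_pos: [595.8, 123.3, 175.9]
eef_rot: [-180.0, -0.0, 159.3]
wrist_force: [-0.0, -0.0, -0.4]
opening: 0.111
t 5.95 tcp [595.8 123.3 175.9] rot [-1.7999e+02 -2.0000e-02  1.5933e+02] F [-0.  -0.  -0.4] M [-0.05 -0.02 -0.02] op 0.111 j [ 11.  24.  90.   0.  66. -59.]
```

View pics/o6.png

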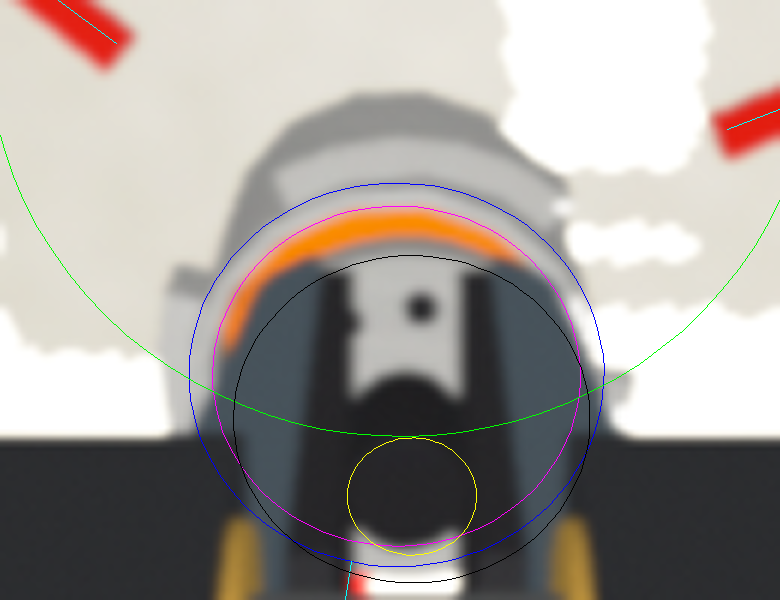

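View pics/s6c.png

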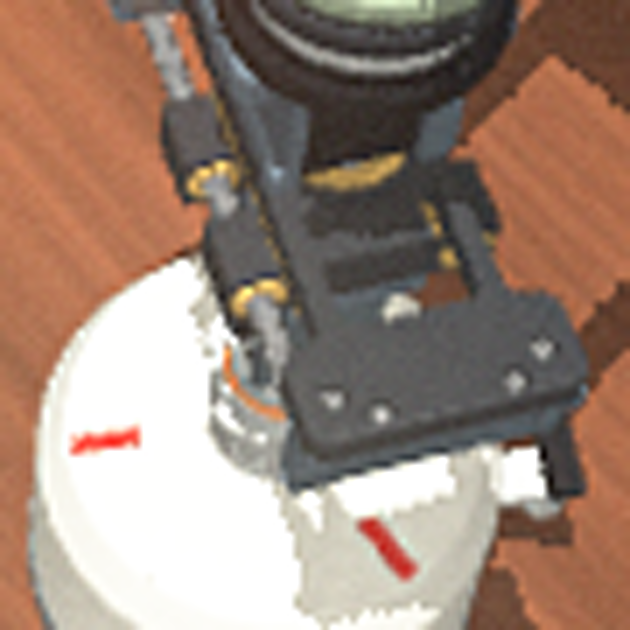

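The orange rim arc is visible around the disc and the offset is about 0.5 mm. Lowering gently while watching the force.

```bash
python3 -m inch '0 -0.4 2 0 0 0 -1;0 0 1.5 0 0 0 -1;0 0 0 0 0 0 -1'; python3 -m inch '0 0 1 0 0 0 -1;0 0 0 0 0 0 -1';python3 -m inch '0 0 1 0 0 0 -1;0 0 0 0 0 0 -1'
```

```text
t: 6.42
tcp_pos: [595.5, 122.9, 172.5]
eef_rot: [180.0, -0.0, 159.3]
wrist_force: [-0.2, -0.6, -1.0]
opening: 0.115
t: 6.68
tcp_pos: [595.6, 123.0, 171.6]
eef_rot: [180.0, -0.0, 159.3]
wrist_force: [-1.1, -0.2, -1.3]
opening: 0.111
t: 6.92
tcp_pos: [595.6, 122.9, 170.6]
eef_rot: [180.0, 0.0, 159.3]
wrist_force: [-0.5, -0.5, -0.7]
opening: 0.109
```

```bash
python3 -m inch '0 0 1 0 0 0 -1;0 0 0 0 0 0 -1'; python3 -m inch '0 0 0.7 0 0 0 -1;0 0 0 0 0 0 -1'
```

```text
t: 7.18
tcp_pos: [595.6, 123.0, 170.5]
eef_rot: [180.0, 0.0, 159.3]
wrist_force: [-1.3, 0.1, 4.7]
opening: 0.105
t: 7.42
tcp_pos: [595.7, 123.0, 170.4]
eef_rot: [180.0, 0.1, 159.3]
wrist_force: [-2.2, -0.9, 8.1]
opening: 0.108
```

Contact came at TCP z 170.5, which puts the underside at about 140.9. That is 4 mm below the rim, inside the gasket range. Releasing.

```bash
python3 -m inch '0 0 -0.8 0 0 0 -0.4;0 0 0 0 0 0 -0.2;0 0 -15 0 0 0 0;0 0 -45 0 0 0 0.3;0 0 0 0 0 0 0.7'
python3 -m inch '0 0 0 0 0 0 1;0 0 0 0 0 0 1'
python3 - <<'E'
from h import *
info()
p=cam("wrist");im=bot.capture("wrist"); cv2.imwrite("pics/w7.png",im)
np.savez("w7.npz",K=p[0],R=p[1],t=p[2])
import ov
ov.ov("w7.npz","pics/w7.png",np.array([595.1,122.2]),-29,np.array([595.1,122.2,148.9]),"o7.png",(150,110,260,190),3)
crop(im,210,170,130,100,6,"w7c.png")
E
```

```text
t: 8.05
tcp_pos: [598.0, 123.4, 234.4]
eef_rot: [179.7, 0.4, 159.3]
wrist_force: [-0.4, -0.4, -0.1]
opening: 0.625
t: 8.3
tcp_pos: [595.0, 122.8, 228.7]
eef_rot: [-179.9, -0.1, 159.3]
wrist_force: [0.5, -0.3, 0.7]
opening: 0.847
t 8.3 tcp [595.  122.8 228.7] rot [-1.7994e+02 -1.1000e-01  1.5932e+02] F [ 0.5 -0.3  0.7] M [ 0.01 -0.03 -0.04] op 0.847 j [ 11.  21.  85.   0.  73. -59.]
```

View pics/o7.png

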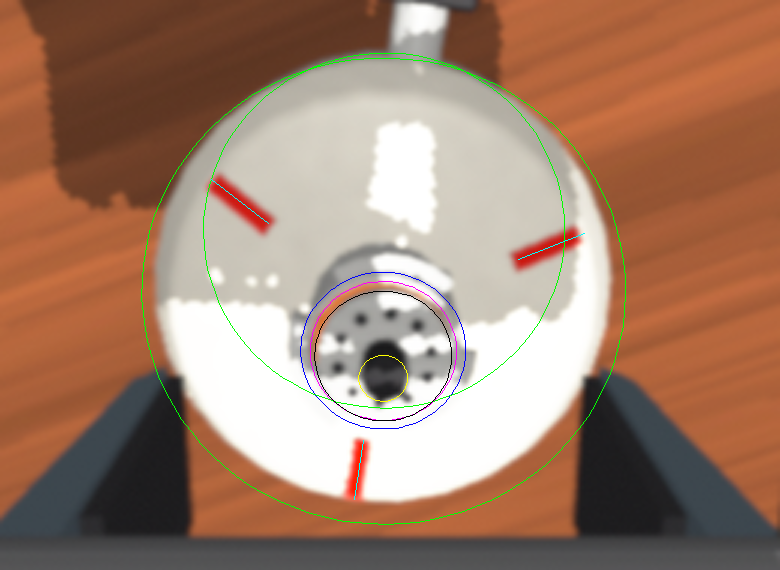

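View pics/w7c.png

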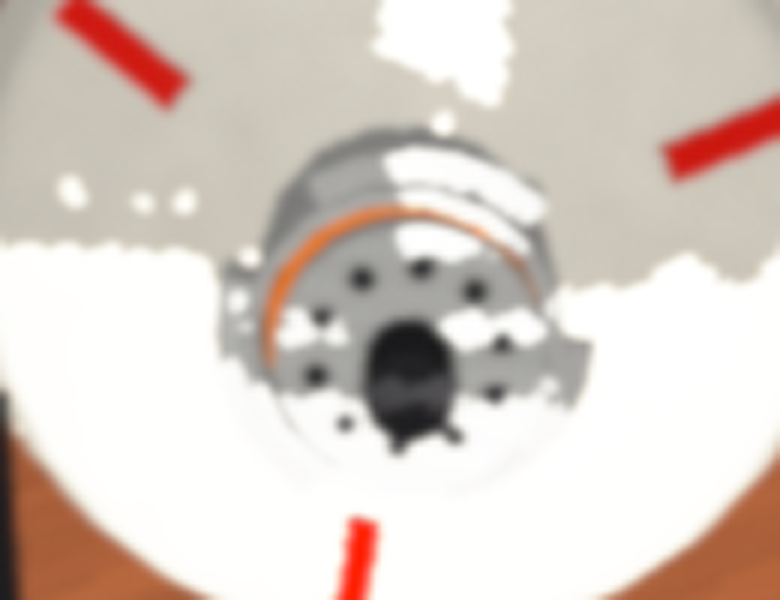

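The disc is seated flat, with the knob at crop (408,380), gasket showing only as a thin even arc, and clear of the fingers. Next I'll get the neck axis and gap angle from the three red marks.

Run:
```python
from h import *
d=np.load("w7.npz");p=(d["K"],d["R"],d["t"])
im=cv2.imread("pics/w7.png");hsv=cv2.cvtColor(im,cv2.COLOR_BGR2HSV)
m=((hsv[...,0]<4)|(hsv[...,0]>176))&(hsv[...,1]>190)&(hsv[...,2]>120)
n,l,s,c=cv2.connectedComponentsWithStats(m.astype(np.uint8))
from scipy.optimize import least_squares
P=[]
for i in range(1,n):
    if s[i,4]>60:
        ys,xs=np.where(l==i);Q=np.array([ray(p,x,y,105)[:2] for x,y in zip(xs,ys)])
        mu=Q.mean(0);w,v=np.linalg.eigh(np.cov((Q-mu).T));print(s[i],c[i].round(1),mu.round(1),np.degrees(np.arctan2(v[1,1],v[0,1])).round(1));P.append(mu)
P=np.array(P)
A=2*(P[1:]-P[0]);b=(P[1:]**2).sum(1)-(P[0]**2).sum();C=np.linalg.solve(A[:2],b[:2]);print("C",C.round(2))
for q in P: print(np.degrees(np.arctan2(*(q-C)[::-1])).round(2), np.linalg.norm(q-C).round(1))
to(609.8,-252.4,150)
```

```text
[221 170  19  16  92] [229.7 177.6] [549.2  94. ] -150.7
[322 187  20  12  88] [331.4 192.5] [594.3 174.8] 93.4
[218 338  50  25 427] [238.  347.4] [718.6  31. ] 98.2
C [645.33  93.34]
179.62 96.2
122.08 96.2
-40.41 96.2
tool shift [-146.4 -345.8   78.7] n 6.4 yaw 159.33 t 8.35
```

Run:
```python
from h import *
d=np.load("w7.npz");p=(d["K"],d["R"],d["t"])
im=cv2.imread("pics/w7.png");hsv=cv2.cvtColor(im,cv2.COLOR_BGR2HSV)
print(hsv[266,269])
m=((hsv[...,0]<8)|(hsv[...,0]>174))&(hsv[...,1]>170)&(hsv[...,2]>120)
m[280:]=0
n,l,s,c=cv2.connectedComponentsWithStats(m.astype(np.uint8))
P=[]
for i in range(1,n):
    if 60<s[i,4]<300:
        ys,xs=np.where(l==i);Q=np.array([ray(p,x,y,105)[:2] for x,y in zip(xs,ys)]);P.append(Q.mean(0));print(s[i],c[i])
P=np.array(P);A=2*(P[1:]-P[0]);b=(P[1:]**2).sum(1)-(P[0]**2).sum();C=np.linalg.solve(A[:2],b[:2]);print("C",C.round(2))
for q in P: print(np.degrees(np.arctan2(*(q-C)[::-1])).round(2), np.linalg.norm(q-C).round(1))
```

```text
[  4 252 255]
[220 170  20  17 109] [229.8440367  177.62385321]
[322 187  20  12  99] [331.57575758 192.50505051]
[266 257   6  19  68] [268.66176471 266.29411765]
C [595.59 121.26]
-149.61 53.7
91.35 53.7
-29.03 53.7
```

Gaps are at -29.1° (mod 120). Axis estimates are (595.6,121.3) from the wrist and (595.1,122.2) from the top. Off to the ring.

```bash
python3 -m inch '-21 -49.5 0 0 0 0 1;-21 -49.5 0 0 0 0 1;-21 -49.5 10 0 0 0 1;-21 -49.5 20 0 0 0 1;-21 -49.5 20 0 0 0 1'
python3 -m inch '-21 -49.5 25 0 0 0 1;-20 -48.5 25 0 0 0 1;0 0 0 0 0 0 1;0 0 0 0 0 0 1;0 0 0 0 0 0 1'
python3 - <<'E'
from h import *
info()
p=cam("wrist");im=bot.capture("wrist"); cv2.imwrite("pics/w8.png",im)
np.savez("w8.npz",K=p[0],R=p[1],t=p[2])
crop(im,180,140,200,150,4,"w8c.png")
print(proj(p,[609.8,-252.4,25]))
E
```

```text
t: 8.98
tcp_pos: [606.1, -147.3, 178.5]
eef_rot: [180.0, -0.1, 159.3]
wrist_force: [1.4, 0.2, -0.4]
opening: 1.0
t: 9.6
tcp_pos: [610.7, -250.6, 130.4]
eef_rot: [180.0, 0.0, 159.4]
wrist_force: [-0.5, -0.1, 0.2]
opening: 0.999
t 9.6 tcp [ 610.7 -250.6  130.4] rot [1.7998e+02 5.0000e-02 1.5941e+02] F [-0.5 -0.1  0.2] M [-0.01  0.02 -0.03] op 0.999 j [-23.  30.  86.   0.  64. -93.]
[275.53196005 218.03713972]
```

View pics/w8c.png

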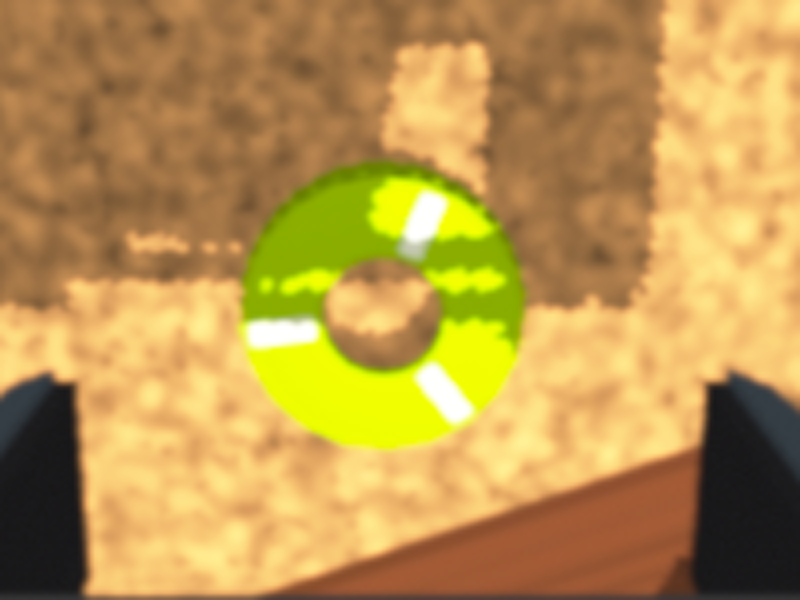

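Ring at crop (384,311), stripes toward (432,193), (248,335) and (463,419).

Run:
```python
from h import *
d=np.load("w8.npz");p=(d["K"],d["R"],d["t"])
f=lambda x,y:ray(p,180+(x+.5)/4-.5,140+(y+.5)/4-.5,25)[:2]
c=f(384,311);print("c",c.round(1), "ext",[np.linalg.norm(f(243,311)-f(525,311)).round(1),np.linalg.norm(f(384,172)-f(384,448)).round(1)])
for o,i in [((432,193),(412,255)),((248,335),(318,331)),((463,419),(427,368))]:
    a=f(*o)-f(*i);b=(f(*o)+f(*i))/2-c
    print([np.degrees(np.arctan2(v[1],v[0])).round(1) for v in (a,b)])
to(*c,33)
```

```text
c [ 609.3 -252.1] ext [np.float64(61.0), np.float64(62.5)]
[np.float64(142.3), np.float64(136.6)]
[np.float64(-107.2), np.float64(-97.8)]
[np.float64(13.3), np.float64(14.6)]
tool shift [ 1.  -2.  97.6] n 1.6333333333333333 yaw 159.43 t 9.65
```

```bash
python3 -m inch '1 -2 50 0 0 0 1;0 0 48.5 0 0 0 1;0 0 0 0 0 0 0.6;0 0 0 0 0 0 0.2;0 0 0 0 0 0 0' 15
python3 -m inch '0 0 0 0 0 0 0;0 0 0 0 0 0 0;0 0 0 0 0 0 0'
```

```text
t: 10.28
tcp_pos: [610.2, -253.6, 33.9]
eef_rot: [180.0, 0.3, 159.3]
wrist_force: [0.8, 1.0, 1.1]
opening: 0.703
t: 10.65
tcp_pos: [610.2, -253.6, 33.8]
eef_rot: [180.0, 0.3, 159.3]
wrist_force: [1.0, 1.2, 7.2]
opening: 0.681
```

```bash
python3 -m inch '0 0 -20 0 0 0 0;0 0 -45 0 0 0 0;10 25 -40 0 0 0 0;21 49.5 -35 0 0 0 0;21 49.5 -31 0 0 0 0'
python3 -m inch '21 49.5 0 0 0 0 0;21 49.5 0 0 0 0 0;21 49.5 0 0 0 0 0;21 49.5 0 0 0 0 0;11 24 0 0 0 0 0'
python3 -m inch '0 0 0 0 0 10.6 0;0 0 0 0 0 10.6 0;0 0 0 0 0 10.6 0;0 0 0 0 0 10.6 0;0 0 0 0 0 3.8 0'
python3 -m inch '0 0 0 0 0 0 0;0 0 0 0 0 0 0'
python3 - <<'E'
from h import *
info()
p=cam("wrist");im=bot.capture("wrist"); cv2.imwrite("pics/w9.png",im)
np.savez("w9.npz",K=p[0],R=p[1],t=p[2])
crop(im,150,120,260,190,3,"w9c.png")
cv2.imwrite("pics/s9.png",bot.capture("scene"))
to(595.4,122.1,200)
E
```

```text
t: 11.28
tcp_pos: [603.6, -119.5, 203.2]
eef_rot: [180.0, 0.1, 159.2]
wrist_force: [0.7, 1.1, -1.1]
opening: 0.685
t: 11.9
tcp_pos: [592.7, 123.4, 201.8]
eef_rot: [180.0, 0.0, 159.5]
wrist_force: [0.5, -0.9, -0.8]
opening: 0.684
t: 12.52
tcp_pos: [593.0, 120.7, 201.7]
eef_rot: [180.0, 0.0, 113.0]
wrist_force: [-1.1, -0.5, -0.8]
opening: 0.683
t: 12.78
tcp_pos: [593.2, 120.7, 201.5]
eef_rot: [180.0, 0.0, 113.2]
wrist_force: [0.1, 0.7, -0.7]
opening: 0.686
t 12.78 tcp [593.2 120.7 201.5] rot [1.7999e+02 1.0000e-02 1.1318e+02] F [ 0.1  0.7 -0.7] M [-0.09  0.04 -0.05] op 0.686 j [ 10.  22.  88.  -0.  69. -13.]
tool shift [0.3 2.5 1.5] n 0.05 yaw 113.16 t 12.875
```

View pics/w9c.png

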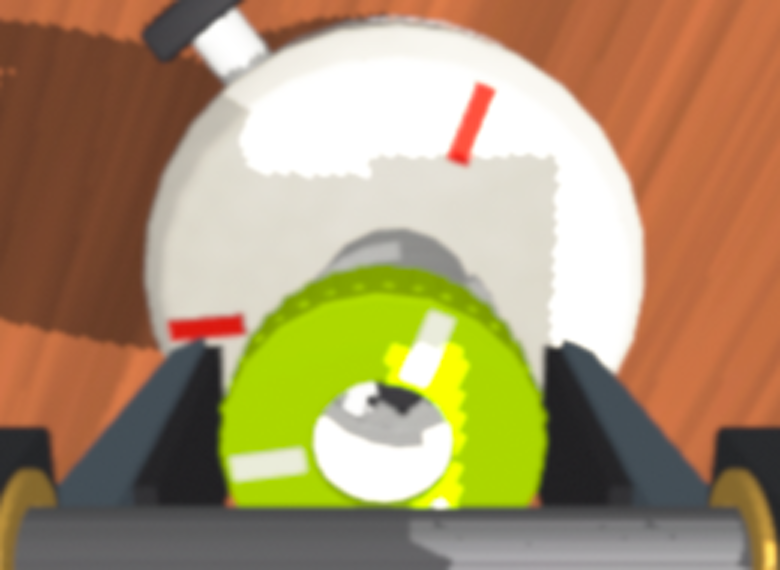

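View pics/s9.png

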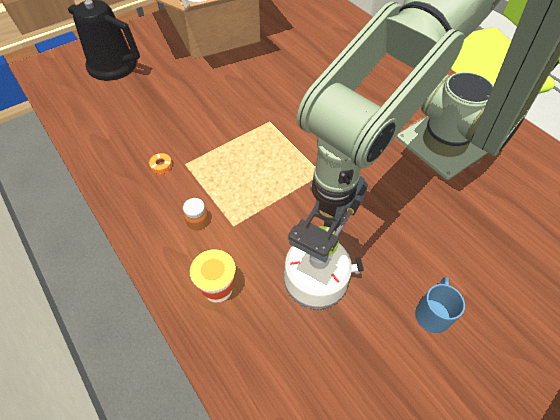

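Ring stripes line up with the red marks: (428,350) with (470,125), and (268,464) with (207,328). I'll measure the ring centre in hand.

Run:
```python
from h import *
d=np.load("w9.npz");p=(d["K"],d["R"],d["t"])
im=cv2.imread("pics/w9.png")
f=lambda x,y,z:ray(p,150+(x+.5)/3-.5,120+(y+.5)/3-.5,z)[:2]
z=192.7
c=f(384,441,z);print("hole",c.round(1),"dia",np.linalg.norm(f(313,441,z)-f(453,441,z)).round(1),np.linalg.norm(f(384,382,z)-f(384,501,z)).round(1),"far edge",f(384,293,z).round(1), np.linalg.norm(f(384,293,z)-c).round(1),"side",np.linalg.norm(f(218,441,z)-f(548,441,z)).round(1))
s=st();Rt=R.from_euler("xyz",s["eef_rot"],degrees=True)
print("in tool",Rt.inv().apply(np.array([*c,z])-s["tcp_pos"]).round(1))
print("red marks",[f(*q,105).round(1) for q in ((484,88),(458,160),(171,330),(243,325))])
for o,i in [((440,315),(413,385)),((230,468),(306,460))]:
    a=f(*o,z)-f(*i,z);print(np.degrees(np.arctan2(a[1],a[0])).round(1))
for o,i in [((484,88),(458,160)),((171,330),(243,325))]:
    a=f(*o,105)-f(*i,105);print(np.degrees(np.arctan2(a[1],a[0])).round(1), "expect C",)
```

```text
hole [592.2 121.2] dia 26.5 24.7 far edge [580.6 148.1] 29.3 side 62.4
in tool [ 0.8 -0.9  8.8]
red marks [array([593.3, 185.1]), array([594.9, 165.2]), array([540.4,  89.5]), array([558.5,  98.9])]
93.9
-150.2
94.5 expect C
-152.7 expect C
```

```bash
python3 -m inch '0.5 2.7 10 0 0 0 0;0 0 11 0 0 0 0;0 0 0 0 0 0 0;0 0 0 0 0 0 0' 12
python3 -m inch '0 0 3 0 0 0 0;0 0 3 0 0 0 0;0 0 0 0 0 0 0'
python3 - <<'E'
from h import *
info()
im=bot.capture("wrist"); crop(im,150,120,260,190,3,"w10.png")
s=bot.capture("scene");crop(s,270,190,110,110,6,"s10.png")
E
```

```text
t: 13.38
tcp_pos: [595.6, 122.4, 180.1]
eef_rot: [-180.0, -0.0, 113.1]
wrist_force: [0.1, -0.2, -0.1]
opening: 0.681
t: 13.75
tcp_pos: [595.4, 122.4, 174.1]
eef_rot: [-180.0, -0.0, 113.1]
wrist_force: [-0.1, -0.4, -1.8]
opening: 0.684
t 13.75 tcp [595.4 122.4 174.1] rot [-1.7997e+02 -1.0000e-02  1.1313e+02] F [-0.1 -0.4 -1.8] M [-0.08  0.04  0.03] op 0.684 j [ 11.  24.  90.   0.  66. -13.]
```

View pics/w10.png

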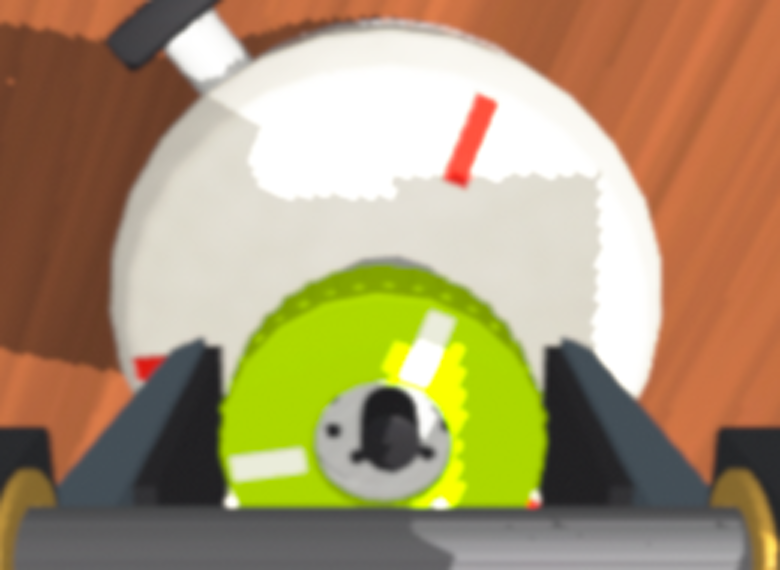

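View pics/s10.png

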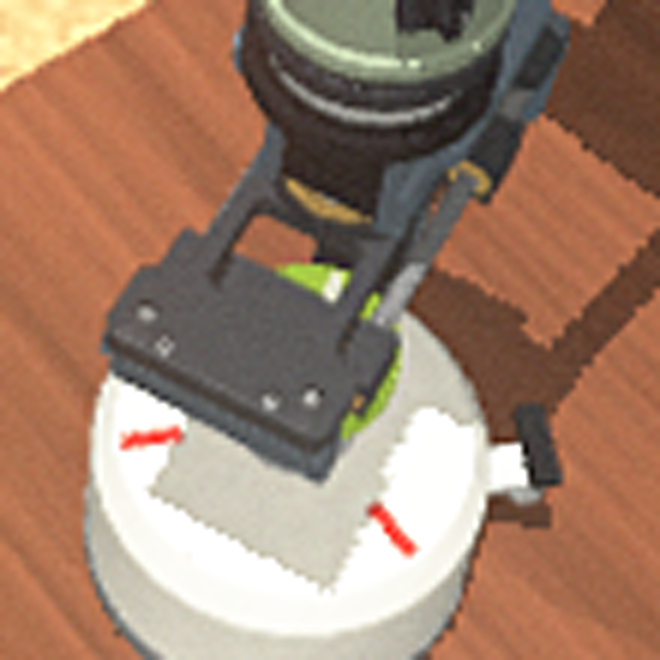

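The knob at (393,440) is inside the ring's hole at (384,441), nearly concentric. Lowering gently.

```bash
python3 -m inch '0 0 2 0 0 0 0;0 0 1.5 0 0 0 0;0 0 0 0 0 0 0'
python3 -m inch '0 0 1.5 0 0 0 0;0 0 1.5 0 0 0 0;0 0 0 0 0 0 0'
```

```text
t: 14.22
tcp_pos: [595.5, 122.4, 170.6]
eef_rot: [-180.0, -0.0, 113.1]
wrist_force: [-0.0, 0.6, -1.0]
opening: 0.687
t: 14.6
tcp_pos: [595.5, 122.4, 167.6]
eef_rot: [-180.0, -0.0, 113.1]
wrist_force: [-0.6, 0.4, -1.4]
opening: 0.683
```

```bash
python3 -m inch '0 0 1.5 0 0 0 0;0 0 0 0 0 0 0'
python3 -m inch '0 0 1.2 0 0 0 0;0 0 0 0 0 0 0'
```

```text
t: 14.85
tcp_pos: [595.5, 122.4, 166.2]
eef_rot: [-180.0, -0.0, 113.1]
wrist_force: [0.5, -0.3, -0.9]
opening: 0.684
t: 15.1
tcp_pos: [595.5, 122.4, 165.0]
eef_rot: [-180.0, -0.0, 113.1]
wrist_force: [0.2, 0.4, -1.2]
opening: 0.683
```

Already well below the on-thread height of about 171, so the lugs are in the gaps. Continuing to the disc.

```bash
python3 -m inch '0 0 1 0 0 0 0;0 0 0 0 0 0 0'
python3 -m inch '0 0 0.8 0 0 0 0;0 0 0 0 0 0 0'
python3 -m inch '0 0 0.6 0 0 0 0;0 0 0 0 0 0 0'
```

```text
t: 15.35
tcp_pos: [595.5, 122.4, 164.0]
eef_rot: [-180.0, -0.0, 113.1]
wrist_force: [-0.7, -0.5, -1.4]
opening: 0.682
t: 15.6
tcp_pos: [595.5, 122.4, 163.2]
eef_rot: [-180.0, -0.0, 113.1]
wrist_force: [-0.8, -0.4, -1.6]
opening: 0.681
t: 15.85
tcp_pos: [595.6, 122.4, 162.7]
eef_rot: [180.0, -0.0, 113.1]
wrist_force: [-0.5, 0.9, -0.9]
opening: 0.684
```

```bash
python3 -m inch '0 0 0.6 0 0 0 0;0 0 0 0 0 0 0'
python3 -m inch '0 0 0.6 0 0 0 0;0 0 0 0 0 0 0'
```

```text
t: 16.1
tcp_pos: [595.6, 122.4, 162.7]
eef_rot: [180.0, 0.0, 113.1]
wrist_force: [-1.9, 0.4, 3.0]
opening: 0.684
t: 16.35
tcp_pos: [595.6, 122.4, 162.6]
eef_rot: [179.9, 0.0, 113.1]
wrist_force: [-2.1, 0.2, 5.7]
opening: 0.685
```

Contact is at TCP z 162.7, exactly the predicted seating on the disc. Easing the press and turning clockwise with a 10 N grip.

```bash
python3 -m inch '0 0 -0.8 0 0 0 0;0 0 0 0 0 5 0;0 0 0 0 0 7 0;0 0 0 0 0 7 0' 10
python3 -c "from h import *;info()"
python3 -m inch '0 0 0 0 0 5 0;0 0 0 0 0 5 0'
python3 -c "from h import *;info()"
```

```text
t: 16.85
tcp_pos: [596.1, 122.6, 162.7]
eef_rot: [179.9, -0.0, 93.9]
wrist_force: [-0.1, 0.1, 3.1]
opening: 0.681
t 16.85 tcp [596.1 122.6 162.7] rot [ 1.7991e+02 -2.0000e-02  9.3900e+01] F [-0.1  0.1  3.1] M [-0.05  0.09  0.03] op 0.681 j [11. 24. 91.  0. 65.  7.]
t: 17.1
tcp_pos: [596.1, 122.5, 162.7]
eef_rot: [179.9, -0.0, 84.0]
wrist_force: [0.3, 0.4, 3.2]
opening: 0.684
t 17.1 tcp [596.1 122.5 162.7] rot [ 1.7992e+02 -3.0000e-02  8.3970e+01] F [0.3 0.4 3.2] M [-0.06  0.12  0.03] op 0.684 j [11. 24. 91.  0. 65. 17.]
```

```bash
for i in 1; do python3 -m inch '0 0 0 0 0 4 0;0 0 0 0 0 2 0' >/dev/null; python3 -c "from h import *;info()"; python3 -m inch '0 0 0 0 0 3 0;0 0 0 0 0 2 0' >/dev/null; python3 -c "from h import *;info()";  done
```

```text
t 17.35 tcp [596.1 122.5 162.6] rot [ 1.7993e+02 -4.0000e-02  7.8070e+01] F [0.3 0.1 3.1] M [-0.08  0.01  0.03] op 0.682 j [11. 24. 91.  0. 65. 22.]
t 17.6 tcp [596.  122.5 162.6] rot [ 1.7994e+02 -4.0000e-02  7.3060e+01] F [-0.3  0.5  3.5] M [-0.05  0.03 -0.02] op 0.687 j [11. 24. 91.  0. 65. 27.]
```

```bash
python3 -m inch '0 0 0 0 0 3 0;0 0 0 0 0 2 0' >/dev/null; python3 -c "from h import *;info()"; python3 -m inch '0 0 0 0 0 3 0;0 0 0 0 0 2 0' >/dev/null; python3 -c "from h import *;info()"
```

```text
t 17.85 tcp [596.1 122.6 162.6] rot [ 1.7993e+02 -5.0000e-02  6.8070e+01] F [0.4 0.6 4.2] M [ 0.05 -0.1   0.26] op 0.684 j [11. 24. 91.  0. 65. 32.]
t 18.1 tcp [596.  122.4 162.4] rot [ 1.7993e+02 -3.0000e-02  6.3100e+01] F [1.5 0.8 2.8] M [-0.01 -0.21  0.45] op 0.681 j [11. 24. 91. -0. 65. 37.]
```

```bash
python3 -m inch '0 0 0 0 0 3 0;0 0 0 0 0 2 0' >/dev/null; python3 -c "from h import *;info()"; python3 -m inch '0 0 0 0 0 3 0;0 0 0 0 0 2 0' >/dev/null; python3 -c "from h import *;info()
im=bot.capture('wrist'); crop(im,150,120,260,190,3,'w11.png')"
```

```text
t 18.35 tcp [596.1 122.4 162.3] rot [ 1.7994e+02 -4.0000e-02  5.8060e+01] F [ 2.2 -0.4  0.8] M [-0.08 -0.34  0.35] op 0.677 j [11. 24. 91. -0. 65. 42.]
t 18.6 tcp [596.2 122.4 162.2] rot [ 1.7995e+02 -5.0000e-02  5.3040e+01] F [3.9 0.8 0.7] M [-0.09 -0.49  0.33] op 0.67 j [11. 24. 91. -0. 65. 47.]
```

View pics/w11.png

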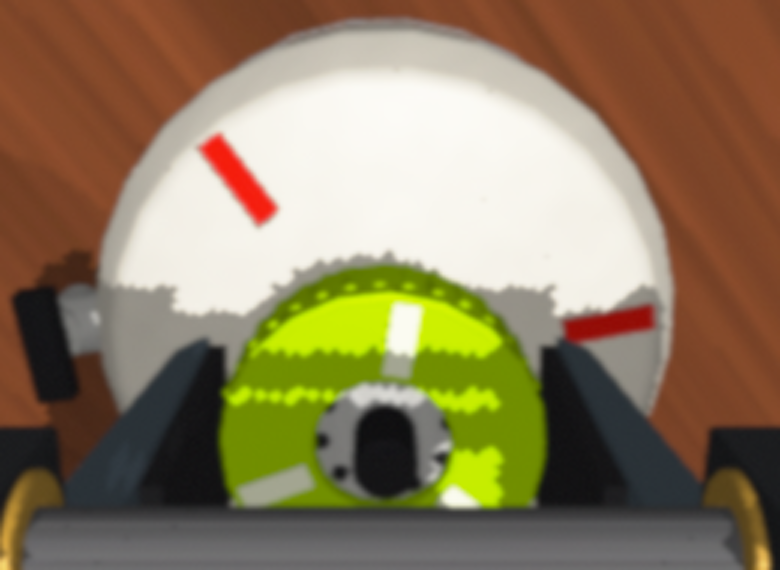

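Torque rose to about 0.45 N m, then the grip slipped at about 0.33 N m. The stripe lags the fingers, moving from (428,350) to (402,340). The ring is snug, so I'm releasing.

```bash
python3 -m inch '0 0 0 0 0 0 0.7;0 0 0 0 0 0 1;0 0 0 0 0 0 1;0 0 -30 0 0 0 1;0 0 -45 0 0 0 1'
python3 -m inch '0 0 0 0 0 0 1;0 0 0 0 0 0 1;0 0 0 0 0 0 1'
python3 - <<'E'
from h import *
info()
p=cam("wrist");im=bot.capture("wrist"); cv2.imwrite("pics/w12.png",im);crop(im,150,100,260,190,3,"w12c.png")
np.savez("w12.npz",K=p[0],R=p[1],t=p[2])
import ov
d=(p[0],p[1],p[2])
ov.ov("w12.npz","pics/w12.png",np.array([595.5,122.1]),-29,None,"o12.png",(150,100,260,190),3)
s=bot.capture("scene");cv2.imwrite("pics/s12.png",s)
E
```

```text
t: 19.27
tcp_pos: [594.3, 122.2, 236.5]
eef_rot: [-179.8, 0.2, 53.1]
wrist_force: [0.4, -0.1, 0.8]
opening: 0.998
t: 19.65
tcp_pos: [594.7, 122.2, 235.8]
eef_rot: [-179.9, 0.1, 53.1]
wrist_force: [0.3, -0.4, -1.0]
opening: 0.998
t 19.65 tcp [594.7 122.2 235.8] rot [-1.7987e+02  1.3000e-01  5.3130e+01] F [ 0.3 -0.4 -1. ] M [-0.12  0.1   0.06] op 0.998 j [11. 21. 85.  0. 74. 47.]
```

View pics/w12c.png

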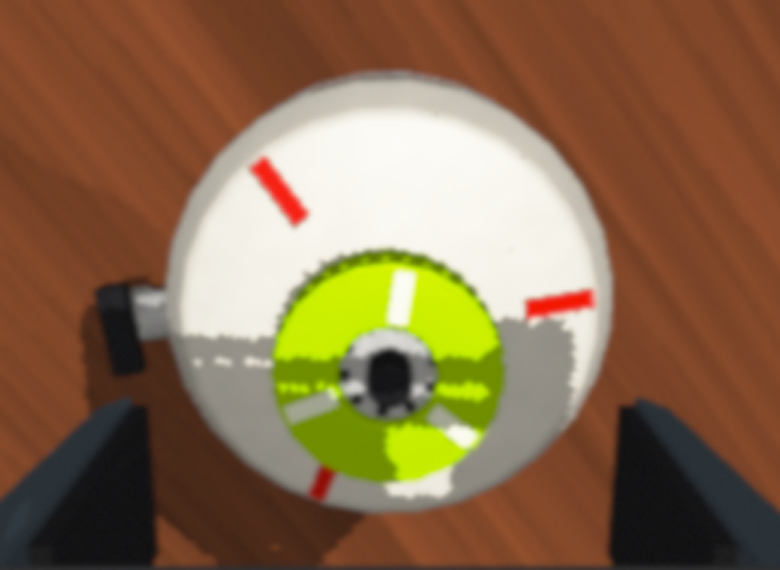

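View pics/s12.png

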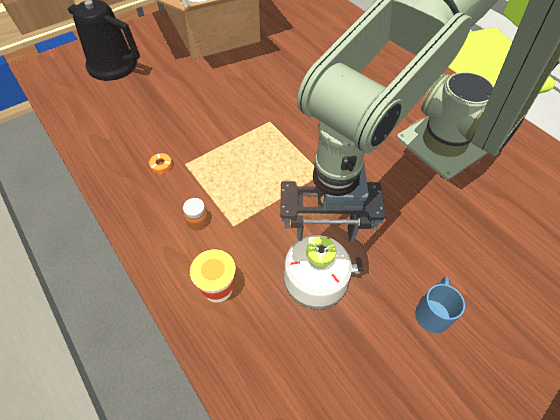

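Run:
```python
from h import *
d=np.load("w12.npz");p=(d["K"],d["R"],d["t"])
f=lambda x,y,z=153.9:ray(p,150+(x+.5)/3-.5,100+(y+.5)/3-.5,z)[:2]
c=f(389,372);print(c.round(1),np.linalg.norm(f(275,370)-f(504,370)).round(1),np.linalg.norm(f(389,262)-f(389,481)).round(1))
for o,i in [((404,270),(398,325)),((287,413),(335,400)),((475,440),(435,412))]:
    a=(f(*o)+f(*i))/2-c;print(np.degrees(np.arctan2(a[1],a[0])).round(1))
for q in [(280,190),(560,304)]:
    a=f(*q,105)-np.array([595.5,122]);print("mark",np.degrees(np.arctan2(a[1],a[0])).round(1))
```

```text
[595.7 122.6] 60.4 61.0
44.5
168.1
-77.6
mark 91.1
mark -29.8
```

All checks are consistent: the ring is concentric within about 1 mm, about 46° past the gap, which matches the predicted binding angle of about 42°, and nothing is touching. Handing in.

```bash
python3 -c "
from bench import bot
print(bot.sign_off())"
```

```text
the job is handed in; nothing more can be done
None
```

I seated the strainer disc in the mouth and released it, then screwed the lime-green ring on over it and released that too. I handed the job in at about 20 s; `sign_off` gave no verdict.

- **Disc:** contact came with the underside about 4.1 mm below the rim, inside the gasket's range, and the camera showed it flat and centred within about 1 mm.
- **Ring:** it dropped through the gaps and touched the disc at the height I had predicted from the disc.
- **Tightening:** with a 10 N grip the torque rose to about 0.45 N m, then the fingers slipped at about 0.33 N m.
- **Last picture:** the ring lies level within about 1 mm of the axis and about 46° past the gap, where I expected it to bind at about 42°. The gripper is open and well clear. The mug, noodle cup and tea jar look unmoved.

I could not measure the clamping force on the disc. I infer it from the torque and the slip. The top and wrist cameras disagreed by about 1 mm on the neck's axis, so I aimed between them.

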